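Pop the rover's battery hatch

TASK

The teaching rover's battery is due for charging: with closed fingertips press down the ribbed end of the battery hatch on the rover's tail once, until its push-push latch lets go, then take the fingers off upwards, let the hatch swing up by itself and wait until you have seen it stand open on its own for a second. Do not push the hatch shut again and do not force it. Do not lift the rover or shove it along, and leave the loose parts on the table where they lie.

Things in the scene. Friction and masses are not known exactly. Their poses are not given: they have to be found in the camera images.
- rover: loose rover, 1 to 1.7 kg: blue metal chassis 200 x 116 mm, black 65 mm wheels, 184 mm wide over them. Origin on the table under its middle; x to the nose (two round silver eyes), y to its left, z up; it may face any way. Nose half: a black controller cover with screen and four screws, 83 mm high, fixed. Tail half: the battery bay capped by the grey hatch, its top 100 mm above the table.
- hatch (a joint): battery hatch, a mid-grey lid 94 mm long (along the rover's x), 88 mm wide, flat on top, hinged near the rover's middle, free end at the tail. Angle, rad: 0 to 0.015 shut and latched; negative pressed in, -0.075 at its hard stop (6 mm at the pad); positive swinging up, 1.15 fully open at its stop. Pressed beyond about -0.05 (4 mm at the pad) and released, it lets go; pressed less, it may stay latched.
- hatch_pad (a point): middle of the ribbed thumb pad (five black ribs, 44 mm wide, 22 mm long) on top of the hatch near its free end: press here, straight down. 80 mm from the hinge line, 18 mm from the free edge, 100 mm above the table while shut; moves with the hatch. Axes as the rover's while shut. Pressing here slowly takes 2 to 3 N down to the stop, which is hard; nearer the hinge more.
- hatch_hinge (a point): middle of the hinge line, 92 mm above the table; the hinge runs along the rover's y. After letting go, a damped spring swings the hatch up in about 2 s, following the finger as it leaves, and holds it open, its edge then about 185 mm above the table. It is a push-push latch: pressing the open hatch right down latches it again.
- latch_pin (a joint): sideways place (m) of the small steel follower pin inside the latch, hidden under the hatch; not to be touched. 0 = seated, hatch latched. A full press drives it to +0.005 (let go); as the hatch swings up it drops back to between 0 and -0.001 and stays. Pushing the hatch shut again drives it to -0.002 to -0.005.
- spare_pack: loose spare battery pack, a dark grey block 52 x 66 x 26 mm with a woven strap round it; it lies near the rover; origin at the centre of its underside. A bystander: leave it.
- spare_wheel: loose spare wheel lying flat, black tyre 65 mm across, 26 mm high, grey hub; near the rover; origin at the centre of its underside. A bystander: leave it.
- gear_motor: loose small gear motor, white gearbox 46 x 22 x 19 mm with a silver motor can, 72 mm long in all, lying along its own x; near the rover; origin on its underside near the joint of can and gearbox. A bystander: leave it.
- screwdriver: loose screwdriver 170 mm long with a black handle, lying along its own x near the rover; origin under its middle. A bystander: leave it.
- sensor_carton: loose blue carton 75 x 55 x 40 mm on the left of the table; origin at the centre of its underside. A bystander: leave it.
- ranger: loose ultrasonic sensor board with two round silver eyes, 46 mm wide and 25 mm high, on the right of the table; origin on its underside. A bystander: leave it.
- oil_bottle: loose small white bottle, 30 mm across and 75 mm tall, on the right of the table; origin at the centre of its underside. A bystander: leave it.

How it is judged:
By the outcome, as a careful person would: the job done as asked, in the order asked, and still so for the second after the job is handed in, with the robot touching nothing.
It also fails if it takes over 29 s, if anything falls off the work surface, if the arm or the gripper's body presses on something with over 40 N, if the wrist force passes 120 N, or if a joint passes its speed limit or range.

ROBOT

A 7-joint arm with a two-finger parallel gripper is mounted at the origin on the work surface. World frame = base frame: x ahead of the robot, y to its left, z up, the work surface at z = 0. Lengths are in m, angles in rad, forces in N, time in s.
With the tool pointing down it reaches from about 0.425 to 0.875 m from the base axis. Payload 4.7 kg.
Tool frame: the origin (TCP) lies between the finger pads; the fingertips stand 14 mm ahead of it and the grasp point (between the pads) lies 5 mm behind it; z points along the fingers, y is the line along which they close (so a half turn about z gives the same grasp; the last joint's range is limited). The gripper opens to 87 mm and grips with 3 to 60 N. Pads are 19 mm wide; open, the fingers measure 117 mm over their backs; the gripper's body (75 mm by 190 mm) begins 51 mm behind the grasp point.
Start: joints at [1.257, 0.321, -0.07, 1.45, 0.023, 1.371, -0.057], TCP at [0.209, -0.615, 0.237] pointing down, gripper open.
Joint ranges: [-2.86, 2.86], [-0.3, 2.09], [-1.38, 1.24], [0.06, 2.45], [-1.56, 4.7], [0.09, 2.05], [-2.69, 2.69]. Speed limits (rad/s): [2.57, 2.57, 3.14, 3.14, 3.14, 3.14, 3.14].

INTERFACE

Orientations are given as a rotation vector (axis times angle).
In Python, from bench import get_state, get_image, camera_params, close_job gives the robot as it stands. The module is installed in compiled form; this text tells all that it offers.
- The arm moves only by the tool arm_command, never from a script. Its argument "motion" is a list of rows, each a list of 5 numbers: the finger opening in mm, from 0 to 87, then the shift along the tool's x, y, z in mm, then the turn about the tool's z in degrees. In form: [[gripper, x, y, z, spin], ...]. A call has 1 to 5 rows; each row is the pose to reach, as a shift and turn from the pose commanded when the call began, along the tool's axes at that moment; what a row does not reach only later rows make up. A row lasts 1/12 s, in which the tool goes at most 41.7 mm and 7.16 degrees, less where a joint would pass 70% of its speed; a pose out of reach is approached as far as the arm can. A call with a gripper value outside its range is refused whole. The fingers move at their own pace and stop on an object; "newtons" is the grip in N (left out, the last holds). Time passes only in rows, so rows that repeat a pose let the fingers close. It gives the time, the measured TCP pose, the force, the opening and the grip force at its end, in the units of the state.
- get_state(): the state, without advancing time (a new reading comes with each control period).
- get_image(name): name is "scene" or "top" or "wrist"; returns (picture, depth): 400x640x3 uint8, red, green, blue; 400x640 float32, m along the optical axis (not along the pixel's ray), 0 where there is no reading.
- camera_params(name): a dict with "intrinsics" (3x3 intrinsics, pixels), "extrinsics" (4x4, takes a point from camera to world coordinates). Camera axes: x right, y down, z forward; pixel columns grow to the right and rows downward; lengths in m; the calibration is good to about 2 mm. A picture is of the moment at which its call begins: read the wrist's pose just before it. camera_params takes no time and is no camera call; for the wrist camera it gives the pose at the moment of the call.
- close_job(): hands the job in; it is judged then, once.
The state is a dict: "time": time; "joint_positions": joint angles; "qd": joint speeds; "joint_torque": joint torques, N m; "position": TCP position; "tool_rot": TCP orientation; "ft_force": force on the tool from outside, world axes, zero at the start; "torque": the same for the moment, N m; "grip_width": opening from 0.0 (shut) to 1.0 (fully open); "grip_force": force on a finger pad.
Only numpy, scipy, OpenCV 4.12 (cv2) and the standard library are available. Lean on these libraries where they do the work, as an engineer would, in place of code of your own. Each camera call takes 0.05 s, during which the arm holds its last target. There are 200 camera calls.

## Working session

There is one attempt and no reset: what is moved stays moved. The work goes in short steps, Python scripts to look and compute and a tool call to move; the robot and the scene stay as the last step left them, time stands still between calls to the robot, and variables do not carry over. Pictures are saved under pics/ and viewed, at most 10 in all, crops included, and the job is handed in when it is done.

Besides the shell and the picture viewer there is one more tool, called after ">>>" in YAML: its name, and indented under it one key for each argument. arm_command: Moves the arm, as the interface text tells. Its arguments: {"type":"object","properties":{"motion":{"type":"array"},"newtons":{"type":"number"}},"required":["motion"]}

```bash
mkdir -p pics
cat > h.py <<'E'
import numpy as np, cv2
from bench import *
from scipy.spatial.transform import Rotation as R
def snap(n,f):
    p=camera_params(n); im,d=get_image(n); cv2.imwrite('pics/'+f,im[:,:,::-1]); np.savez('pics/'+f+'.npz',im=im,d=d,K=p['intrinsics'],E=p['extrinsics']); return im,d,p
def load(f):
    z=np.load('pics/'+f+'.npz'); return z['im'],z['d'],z['K'],z['E']
def pts(d,K,E):
    v,u=np.mgrid[:d.shape[0],:d.shape[1]]
    P=np.stack([(u-K[0][2])/K[0][0]*d,(v-K[1][2])/K[1][1]*d,d],-1)
    return P@np.array(E)[:3,:3].T+np.array(E)[:3,3]
E
python3 - <<'E'
from h import *
s=get_state(); print(s['time'],s['position'],R.from_rotvec(s['tool_rot']).as_matrix().round(3),s['grip_width'],s['ft_force'])
im,d,p=snap('top','top1.png')
P=pts(d,p['intrinsics'],p['extrinsics'])
m=(d>0)&(abs(P[...,2]-0.1)<.006)
n,l,st,c=cv2.connectedComponentsWithStats(m.astype('uint8'))
for i in range(1,n):
    if st[i,4]>80:
        q=P[l==i]; print(st[i],c[i],q.mean(0),cv2.minAreaRect((q[:,:2]*1000).astype('float32')))
E
```

```text
0.0 [ 0.2090812  -0.61489592  0.23547123] [[ 0.947  0.322 -0.001]
 [ 0.322 -0.947  0.002]
 [-0.    -0.002 -1.   ]] 0.9996073453237728 [-0.2654341  -1.11406425 -1.19935074]
[582   4  58   5 106] [610.25471698   6.41509434] [ 1.3383637  -1.23164682  0.10047418] ((1338.6534423828125, -1232.9173583984375), (246.73895263671875, 9.188958168029785), 89.95516204833984)
[480   7  55   5  99] [507.82828283   9.28282828] [ 1.33854009 -0.80157973  0.10036904] ((1339.1724853515625, -797.9270629882812), (231.3711700439453, 9.285662651062012), 89.59822082519531)
[536   6  45   5  82] [558.7195122    7.95121951] [ 1.33838171 -1.0156484   0.09991523] ((1338.7774658203125, -1012.948974609375), (9.02169418334961, 189.8359375), 0.21939457952976227)
[353  11  48   4  87] [376.71264368  13.03448276] [ 1.338888   -0.25041445  0.09954267] ((1339.7205810546875, -249.80787658691406), (12.664175033569336, 199.12791442871094), 0.337856262922287)
[402  10  54   4 101] [428.18811881  11.62376238] [ 1.33869249 -0.46704233  0.099546  ] ((1338.9267578125, -468.4840393066406), (13.633550643920898, 225.8826141357422), 0.29318344593048096)
[258  13  94   5 168] [304.58333333  14.98809524] [1.33882399 0.05336888 0.1001603 ] ((1339.4947509765625, 54.21134948730469), (11.034120559692383, 392.71527099609375), 0.041007161140441895)
[142  16  79   5 144] [180.13194444  18.40277778] [1.33920581 0.57777576 0.10025239] ((1338.7877197265625, 575.2781372070312), (328.329345703125, 9.891926765441895), 89.69862365722656)
[292 169  34  32 539] [308.87198516 184.57328386] [0.61185525 0.05144739 0.10056935] ((611.9614868164062, 50.60679626464844), (101.65111541748047, 89.0733871459961), 48.81875991821289)
```

View pics/top1.png

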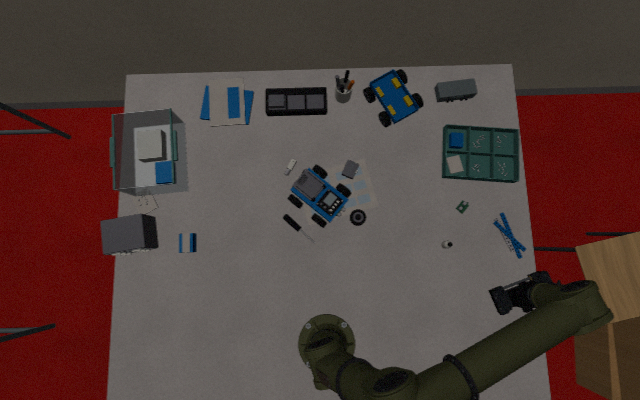

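The rover's hatch is at about pixel (309,185), i.e. (0.612, 0.051). The cover with the screen is at (332,203), so the tail points to the upper left, at about 49° in world. The pad should be near (0.631, 0.072). I'll move over, closing the fingers on the way.

>>> arm_command:
  motion:
    - [0,31,-26,-8,0]
    - [0,62,-52,-16,0]
    - [0,93,-78,-24,0]
    - [0,124,-104,-32,0]
    - [0,155,-130,-40,0]
  newtons: 10

```text
time: 0.47
position: [0.3146, -0.4404, 0.2762]
tool_rot: [-3.099, -0.512, 0.001]
ft_force: [1.6, -0.3, -0.3]
grip_width: 0.704
grip_force: 0.0
```

>>> arm_command:
  motion:
    - [0,31,-26,-8,0]
    - [0,62,-52,-16,0]
    - [0,93,-78,-24,0]
    - [0,124,-104,-32,0]
    - [0,155,-130,-40,0]

```text
time: 0.88
position: [0.4194, -0.2674, 0.3166]
tool_rot: [-3.099, -0.513, 0.001]
ft_force: [1.3, -1.2, 0.0]
grip_width: 0.327
grip_force: 0.0
```

>>> arm_command:
  motion:
    - [0,31,-26,0,0]
    - [0,62,-52,0,0]
    - [0,93,-78,0,0]
    - [0,124,-104,0,0]
    - [0,155,-130,0,0]

```text
time: 1.3
position: [0.5242, -0.0947, 0.3162]
tool_rot: [3.099, 0.512, -0.001]
ft_force: [0.5, 0.3, -0.4]
grip_width: 0.014
grip_force: 0.0
```

>>> arm_command:
  motion:
    - [0,10,-13,0,-7]
    - [0,20,-26,0,-14]
    - [0,30,-38,0,-21]
    - [0,40,-50,0,-28]
    - [0,48,-62,0,-30]

```text
time: 1.72
position: [0.5494, -0.0213, 0.3158]
tool_rot: [-2.858, -1.303, 0.001]
ft_force: [0.4, 0.4, -0.0]
grip_width: 0.004
grip_force: 0.0
```

Run:
```python
from h import *
s=get_state(); print(s['time'],s['position'],R.from_rotvec(s['tool_rot']).as_matrix().round(3),s['joint_positions'].round(2) if hasattr(s['joint_positions'],'round') else s['joint_positions'],s['ft_force'])
im,d,p=snap('wrist','w1.png')
print(np.array(p['extrinsics']).round(3))
P=pts(d,p['intrinsics'],p['extrinsics'])
m=(d>0)&(abs(P[...,2]-0.1)<.006)
n,l,st,c=cv2.connectedComponentsWithStats(m.astype('uint8'))
for i in range(1,n):
    if st[i,4]>300:
        q=P[l==i]; print(st[i],c[i],q.mean(0),cv2.minAreaRect((q[:,:2]*1000).astype('float32')))
```

```text
1.7167 [ 0.54942676 -0.02132377  0.3158479 ] [[ 0.656  0.755 -0.001]
 [ 0.755 -0.656  0.   ]
 [-0.001 -0.001 -1.   ]] [ 0.6   0.12 -0.67  1.56  0.08  1.49 -0.78] [ 0.37335514  0.37045167 -0.02202748]
[[ 0.755 -0.624 -0.2    0.604]
 [-0.655 -0.72  -0.23   0.041]
 [-0.001  0.305 -0.952  0.464]
 [ 0.     0.     0.     1.   ]]
[ 284   51   74   87 5985] [320.58362573  92.86248956] [0.61451151 0.05270743 0.0999591 ] ((612.383056640625, 50.40355682373047), (101.24137878417969, 88.09535217285156), 49.39891815185547)
```

View pics/w1.png

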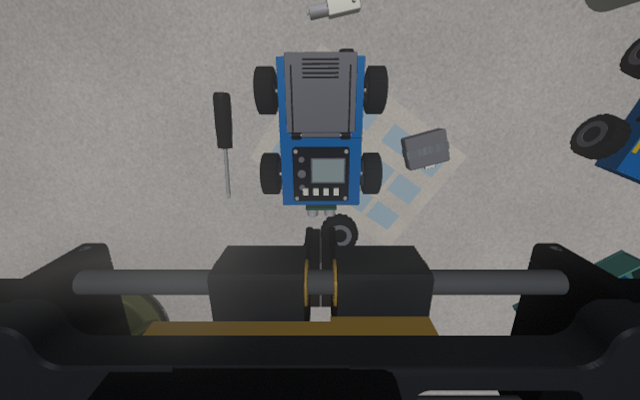

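The wrist view shows the hatch with its black ribs centred near pixel (320,68) and the free end toward the top. The cover is below it and the tool axis is well aligned with the rover. Next I'll measure the ribs.

Run:
```python
from h import *
im,d,K,E=load('w1.png')
g=im.mean(2); win=np.zeros(g.shape,bool); win[53:85,297:346]=1
m=win&(g<55); v,u=np.nonzero(m); print(m.sum(),u.min(),u.max(),v.min(),v.max(),g[62:80,320].round())
def ray(u,v,z=.1):
    r=E[:3,:3]@np.linalg.solve(K,[u,v,1]); return E[:3,3]+r*(z-E[2,3])/r[2]
c=ray((u.min()+u.max())/2,(v.min()+v.max())/2); print('pad',c)
a=np.radians(49.4); t=np.array([np.cos(a),np.sin(a)])
print('from hatch ctr',np.array([.6124,.0504])+ (29)*t/1000)
print('len', np.linalg.norm(ray(320,v.min())-ray(320,v.max())),np.linalg.norm(ray(u.min(),68)-ray(u.max(),68)))
s=get_state(); T=R.from_rotvec(s['tool_rot']).as_matrix()
D=np.r_[c[:2],.14]-s['position']; print('tool shift to TCP z .14',T.T@D*1000)
```

```text
181 303 337 59 77 [ 81.  50.  67.  94. 103.  77.  40.  83. 102.  88.  57.  51.  87. 103.
  74.  38.  80. 100.]
pad [0.63292414 0.07502579 0.1       ]
from hatch ctr [0.63127245 0.07241887]
len 0.019869925460599024 0.04100405960677022
tool shift to TCP z .14 [124.0601553    2.82157548 176.23325013]
```

>>> arm_command:
  motion:
    - [0,38,1,0,0]
    - [0,74,2,15,0]
    - [0,105,3,40,0]
    - [0,122,3,75,0]
    - [0,124,3,112,0]

```text
time: 2.18
position: [0.6351, 0.0732, 0.2036]
tool_rot: [-2.859, -1.298, -0.006]
ft_force: [-0.4, -0.5, -0.3]
grip_width: 0.011
grip_force: 0.0
```

>>> arm_command:
  motion:
    - [0,0,0,25,0]
    - [0,0,0,45,0]
    - [0,0,0,60,0]
    - [0,0,0,70,0]
    - [0,0,0,74,0]

```text
time: 2.6
position: [0.6323, 0.0681, 0.1284]
tool_rot: [-2.862, -1.294, 0.005]
ft_force: [0.3, 0.2, 1.0]
grip_width: 0.008
grip_force: 0.0
```

Run:
```python
from h import *
s=get_state(); print(s['time'],s['position'],s['ft_force'])
im,d,p=snap('wrist','w2.png')
snap('scene','s2.png')
a=cv2.imread('pics/w2.png'); b=cv2.imread('pics/s2.png'); cv2.imwrite('pics/c2.png',cv2.resize(np.vstack([a[:300],b]),(548,600)))
```

```text
2.6 [0.63226738 0.06814832 0.12842177] [0.29080537 0.15988378 1.04070043]
```

View pics/c2.png

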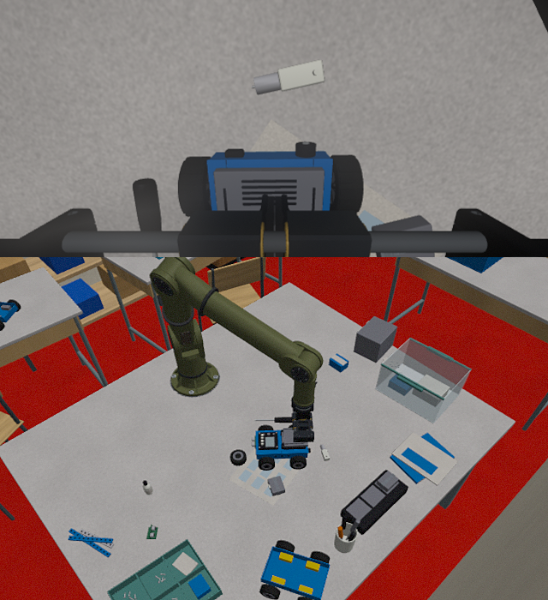

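The fingers hang just above the hatch, in line with the ribs (about (270,190) in the composite). The measured y looks 7 mm short, so I'll re-check both it and the pad.

Run:
```python
from h import *
s=get_state(); print(s['time'],s['position'],s['tool_rot'],s['ft_force'],s['qd'])
im,d,K,E=load('w2.png')
g=im.mean(2); win=np.zeros(g.shape,bool); win[204:236,275:352]=1
m=win&(g<50)&(abs(pts(d,K,E)[...,2]-.1)<.006); v,u=np.nonzero(m); print(m.sum(),u.min(),u.max(),v.min(),v.max())
def ray(u,v,z=.1):
    r=E[:3,:3]@np.linalg.solve(K,[u,v,1]); return E[:3,3]+r*(z-E[2,3])/r[2]
uc=(u.min()+u.max())/2
print(ray(uc,v.min()),ray(uc,v.max()),np.linalg.norm(ray(u.min(),215)-ray(u.max(),215)))
T=R.from_rotvec(s['tool_rot']).as_matrix()
a=ray(uc,v.min()); ax=np.array([.6508,.7593,0]); c=a-.011*ax; print('pad',c, T.T@(c-s['position'])*1000)
cv2.imwrite('pics/c3.png',cv2.resize(im[150:290,220:420,::-1],None,fx=4,fy=4))
```

```text
2.7 [0.63313597 0.06855528 0.13012497] [-2.86197989e+00 -1.29528822e+00  1.53339701e-03] [ 0.8279457   0.81055809 -0.03535809] [ 0.00064545 -0.01992226 -0.00832633 -0.02776807 -0.00196253  0.00599461
  0.00827769]
513 282 345 210 232
[0.63959005 0.08292629 0.1       ] [0.62861138 0.07062516 0.1       ] 0.043247817461175696
pad [0.63243125 0.07457399 0.1       ] [ 4.08165602 -4.48561731 30.12399089]
```

View pics/c3.png

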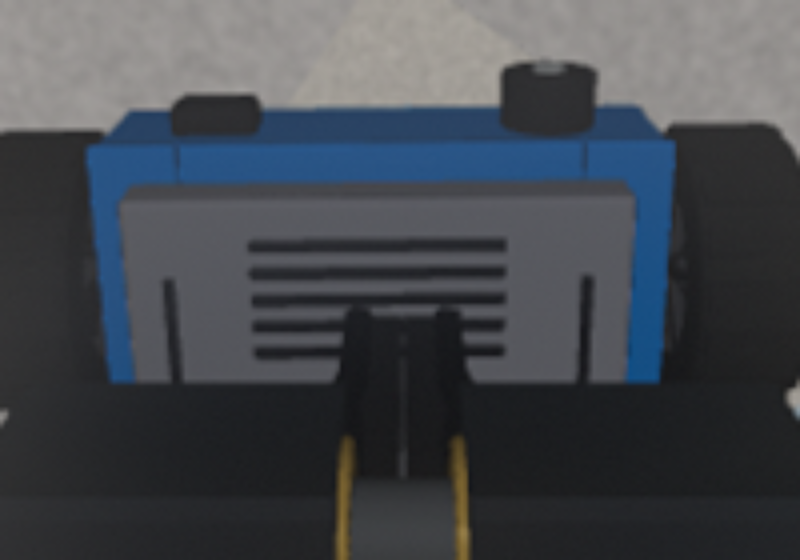

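The pad is confirmed at (0.632, 0.075). The tool needs +4 mm in x and −4 mm in y, and the tip is 16 mm above the pad. I'll correct that, descend to just above, then press slowly.

>>> arm_command:
  motion:
    - [0,4,-4,0,0]
    - [0,4,-4,4,0]
    - [0,4,-4,8,0]
    - [0,4,-4,11,0]
    - [0,4,-4,13,0]

```text
time: 3.12
position: [0.6329, 0.0745, 0.1172]
tool_rot: [2.861, 1.297, -0.0]
ft_force: [-0.6, -0.5, 0.4]
grip_width: 0.005
grip_force: 0.0
```

>>> arm_command:
  motion:
    - [0,0,0,1,0]
    - [0,0,0,2,0]
    - [0,0,0,3,0]
    - [0,0,0,4,0]
    - [0,0,0,5,0]

```text
time: 3.53
position: [0.6331, 0.0747, 0.1128]
tool_rot: [2.861, 1.297, 0.0]
ft_force: [-0.9, -0.5, 1.5]
grip_width: 0.005
grip_force: 1.1
```

>>> arm_command:
  motion:
    - [0,0,0,1,0]
    - [0,0,0,1.5,0]
    - [0,0,0,2,0]
    - [0,0,0,2.5,0]
    - [0,0,0,3,0]

```text
time: 3.95
position: [0.6333, 0.0747, 0.1096]
tool_rot: [2.861, 1.297, 0.001]
ft_force: [-0.8, 0.7, 1.6]
grip_width: 0.01
grip_force: 1.1
```

>>> arm_command:
  motion:
    - [0,0,0,0.5,0]
    - [0,0,0,1,0]
    - [0,0,0,1.5,0]
    - [0,0,0,1.5,0]

```text
time: 4.28
position: [0.6333, 0.0748, 0.1088]
tool_rot: [2.861, 1.297, 0.001]
ft_force: [-0.7, 0.1, 6.1]
grip_width: 0.004
grip_force: 2.8
```

The force rose to 6 N and the travel stopped, so the hatch is at its hard stop. Now straight up.

>>> arm_command:
  motion:
    - [0,0,0,-5,0]
    - [0,0,0,-15,0]
    - [0,0,0,-30,0]
    - [0,0,0,-55,0]
    - [0,0,0,-85,0]

```text
time: 4.7
position: [0.6315, 0.0741, 0.1923]
tool_rot: [-2.86, -1.297, 0.006]
ft_force: [0.6, 0.1, 0.1]
grip_width: 0.008
grip_force: 0.0
```

>>> arm_command:
  motion:
    - [0,0,0,-35,0]
    - [0,0,0,-70,0]
    - [0,0,0,-105,0]
    - [0,0,0,-130,0]
    - [0,0,0,-140,0]

```text
time: 5.12
position: [0.634, 0.0752, 0.3382]
tool_rot: [2.859, 1.296, 0.009]
ft_force: [-0.0, 0.5, 0.3]
grip_width: 0.007
grip_force: 0.0
```

>>> arm_command:
  motion:
    - [0,0,0,0,0]
    - [0,0,0,0,0]
    - [0,0,0,0,0]
    - [0,0,0,0,0]
    - [0,0,0,0,0]

```text
time: 5.53
position: [0.6324, 0.0743, 0.3311]
tool_rot: [-2.86, -1.297, 0.005]
ft_force: [-1.0, 0.3, -0.2]
grip_width: 0.012
grip_force: 0.0
```

>>> arm_command:
  motion:
    - [0,0,0,0,0]
    - [0,0,0,0,0]
    - [0,0,0,0,0]
    - [0,0,0,0,0]
    - [0,0,0,0,0]

```text
time: 5.95
position: [0.633, 0.0746, 0.333]
tool_rot: [2.861, 1.297, -0.0]
ft_force: [0.8, -0.2, -0.5]
grip_width: 0.005
grip_force: 0.0
```

>>> arm_command:
  motion:
    - [0,0,0,0,0]
    - [0,0,0,0,0]
    - [0,0,0,0,0]
    - [0,0,0,0,0]
    - [0,0,0,0,0]

```text
time: 6.37
position: [0.633, 0.0746, 0.333]
tool_rot: [2.861, 1.297, -0.0]
ft_force: [0.2, 1.0, 0.6]
grip_width: 0.007
grip_force: 0.0
```

```bash
cat > chk.py <<'E'
from h import *
import sys
s=get_state(); print(s['time'],s['position'],s['ft_force'])
im,d,p=snap('wrist',sys.argv[1]+'w.png')
P=pts(d,p['intrinsics'],p['extrinsics'])
near=(d>0)&(np.hypot(P[...,0]-.6,P[...,1]-.04)<.09)&(P[...,2]<.24)
q=P[near]; print('zmax',np.percentile(q[:,2],[50,90,99,99.8]), q[q[:,2]>np.percentile(q[:,2],99)].mean(0))
b,_,_=snap('scene',sys.argv[1]+'s.png')
cv2.imwrite('pics/'+sys.argv[1]+'.png',cv2.resize(np.vstack([im,b])[:,:,::-1],(480,600)))
E
python3 chk.py a
```

```text
6.3667 [0.63298896 0.07463664 0.33301947] [0.20160451 0.99104884 0.58255424]
zmax [0.06720057 0.14848394 0.18369135 0.18443655] [0.60645426 0.0385138  0.18414579]
```

View pics/a.png

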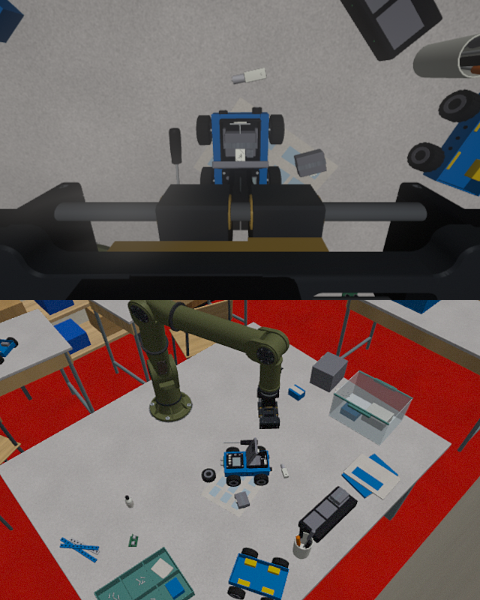

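The hatch is open: the bay shows at wrist pixel (240,140), the edge is at z = 0.184 m, and the fingers are well above it. I'll wait over a second and look again.

>>> arm_command:
  motion:
    - [0,0,0,0,0]
    - [0,0,0,0,0]
    - [0,0,0,0,0]
    - [0,0,0,0,0]
    - [0,0,0,0,0]

```text
time: 6.88
position: [0.633, 0.0747, 0.333]
tool_rot: [2.861, 1.297, -0.0]
ft_force: [0.3, -0.2, 0.4]
grip_width: 0.0
grip_force: 0.0
```

>>> arm_command:
  motion:
    - [0,0,0,0,0]
    - [0,0,0,0,0]
    - [0,0,0,0,0]
    - [0,0,0,0,0]
    - [0,0,0,0,0]

```text
time: 7.3
position: [0.633, 0.0746, 0.333]
tool_rot: [2.861, 1.297, -0.0]
ft_force: [-0.2, 0.1, -0.0]
grip_width: 0.005
grip_force: 0.0
```

>>> arm_command:
  motion:
    - [0,0,0,0,0]
    - [0,0,0,0,0]
    - [0,0,0,0,0]
    - [0,0,0,0,0]
    - [0,0,0,0,0]

```text
time: 7.72
position: [0.633, 0.0747, 0.333]
tool_rot: [2.861, 1.297, -0.0]
ft_force: [0.2, -0.2, 0.3]
grip_width: 0.005
grip_force: 0.0
```

```bash
python3 chk.py b
```

```text
7.7167 [0.63300334 0.07466466 0.33303998] [ 0.16411221 -0.23824104  0.28708611]
zmax [0.0671604  0.14816282 0.18362861 0.18466845] [0.604058   0.04008812 0.18426516]
```

View pics/b.png

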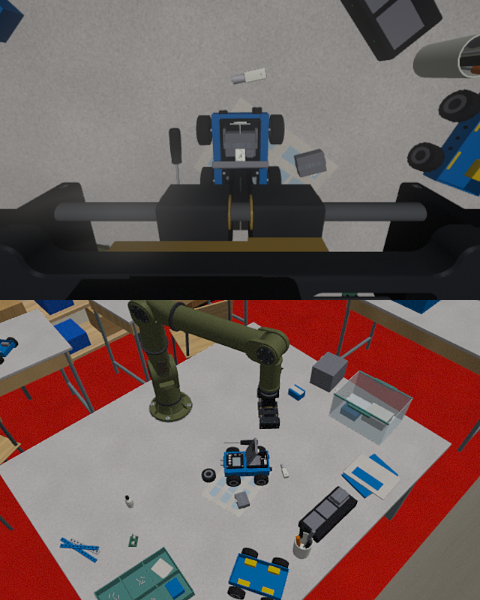

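The picture is unchanged 1.35 s later: the hatch stands open at the same 0.184 m, and the rover and loose parts are where they were.

```bash
python3 -c "from bench import close_job; print(close_job())"
```

```text
the job is handed in; nothing more can be done
None
```

The job is handed in: I pressed the hatch once to its stop (about 6 N), and it swung up and stayed open (edge at 0.184 m) for over 1.3 s with the fingers clear; the rover and loose parts showed no movement in the pictures.

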